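Top up the dressing-stick magazine

TASK

Fill the spring-loaded magazine on the sloping stand with the two long square dressing sticks that lie on the bench: one after the other, press each down on the stick already in there, slide it in under the feed lips and push it fully home against the back plate without ramming it, so that all three lie stacked in the magazine and the lips hold them. Leave the short flat stick and the other things on the bench where they are.

Things in the scene. Friction and masses are not known exactly. Their poses are not given: they have to be found in the camera images.
- stand: charging stand, fixed to the bench on the left: grey base plate 105 x 100 x 10 mm, two upright cheeks that hold the magazine. Origin on the bench under the centre of the base plate, z up; seen from above its x axis is the direction in which sticks are slid in (away from the robot and to the left)
- magazine: sheet-steel box magazine on the stand, its far end raised: it slopes 30 degrees. Origin: middle of its mouth, level with the underside of the lips, 85 mm before the stand's origin, 112 mm over the bench. x inwards along the channel and 30 degrees uphill, y across, z square out of it (up and back). Channel x = 0 to 102 mm, 23.5 mm wide, 84 mm deep, walls 3 mm
- lip_front (a point): front end of the flat part of the two feed lips (magazine x = 57, z = 0 mm). Rigid lips 3 mm thick reach 5.5 mm in from either side over x = 57 to 102 mm, undersides at z = 0; over x = 44 to 57 mm they are turned up by 4 mm as a lead-in. Over x = 20 to 40 mm the channel is open above, its walls flared outwards up to z = 6 mm
- front_edge (a point): middle of the top edge of the low front plate, on its outer face (magazine x = -3, z = -28 mm): a stick is slid in from the front over this edge. Over x = 0 to 20 mm the side walls too are cut down, to z = -30 mm, for fingers beside the stick. Home is against the back plate, its front end then 2 mm behind this 3 mm plate; if not, it jams on the plate when the next presses it down
- home_top (a point): where the centre of the top stick lies when it is home and pressed up against the lips (magazine x = 52, z = -10 mm, stick along x); the sticks below it lie at z = -30 and -50 mm. Pushing a stick home takes 1 to 6 N until it meets the thin back plate, which stands 35 N at most: push by feel
- follower (a joint): travel (m) of the sprung follower plate under the sticks: 0 = empty, plate at the lips; 0.020 per stick; stop at 0.072. The spring pushes up with 2 N at 0 and 0.5 N more per 10 mm (3 N with one stick, about 5 N while the third goes in). To enter, a stick must press those below down by a little over its 20 mm thickness, until its top is under the lips
- stick_in: dark grey, straight abrasive dressing stick, a square bar 20 x 20 x 100 mm, about 70 g; origin at the centre of its underside, y axis along its length; this one is in the magazine already, on top of the follower and under the lips
- stick_in_mid (a point): centre of that stick
- stick_a: dark grey, straight abrasive dressing stick, a square bar 20 x 20 x 100 mm, about 70 g; origin at the centre of its underside, y axis along its length; lies on the right of the bench, pointing roughly away from the robot
- stick_a_mid (a point): centre of that stick
- stick_b: dark grey, straight abrasive dressing stick, a square bar 20 x 20 x 100 mm, about 70 g; origin at the centre of its underside, y axis along its length; lies farther right on the bench, pointing roughly away from the robot
- stick_b_mid (a point): centre of that stick
- short_stick: bystander: brown flat stick 25 x 75 x 12 mm, behind the two long ones, of the wrong size for the magazine; origin under its centre
- chuck_key: bystander: steel T-shaped chuck key, 66 x 72 x 18 mm, before the magazine near the front edge
- dividers: bystander: steel dividers with a brass head, 80 x 140 x 10 mm, left of the magazine
- felt_block: bystander: off-white felt block 38 x 60 x 22 mm, left behind the magazine
- pen_1: bystander: green pencil, 136 mm, at the front edge left of the middle
- pen_2: bystander: white marker with a black cap, 135 mm, at the front edge in the middle

How it is judged (in metres and radians):
On the way:
1. one of the two sticks is home on top in the magazine, under the lips, and let go, the first stick below it (((x of each of stick_a_mid, stick_in_mid in the frame of magazine above 0.0485 m and z of stick_a_mid in the frame of magazine between -0.015 and -0.007 m and angle between the y axis of each of stick_a, stick_in and the x axis of magazine, either way round below 0.06 rad and z of stick_in_mid in the frame of magazine between -0.035 and -0.027 m) or (x of each of stick_b_mid, stick_in_mid in the frame of magazine above 0.0485 m and z of stick_b_mid in the frame of magazine between -0.015 and -0.007 m and angle between the y axis of each of stick_b, stick_in and the x axis of magazine, either way round below 0.06 rad and z of stick_in_mid in the frame of magazine between -0.035 and -0.027 m)) and contact force between the fingers and stick_a below 0.1 N and contact force between the fingers and stick_b below 0.1 N and contact force between the fingers and stick_in below 0.1 N), for 0.2 s.
At the end, for the whole second after the job is handed in: All three sticks lie stacked in the magazine, the two new ones on top in either order: each within 3.5 mm of the back plate, its centre at its level in the stack (10, 30, 50 mm below the lips; 5 mm lower to 3 mm higher allowed), in line with the channel within 0.06 rad, let go, at rest (((x of each of stick_a_mid, stick_b_mid in the frame of magazine above 0.0485 m and z of stick_a_mid in the frame of magazine between -0.015 and -0.007 m and angle between the y axis of each of stick_a, stick_b and the x axis of magazine, either way round below 0.06 rad and z of stick_b_mid in the frame of magazine between -0.035 and -0.027 m) or (x of each of stick_b_mid, stick_a_mid in the frame of magazine above 0.0485 m and z of stick_b_mid in the frame of magazine between -0.015 and -0.007 m and angle between the y axis of each of stick_b, stick_a and the x axis of magazine, either way round below 0.06 rad and z of stick_a_mid in the frame of magazine between -0.035 and -0.027 m)) and x of stick_in_mid in the frame of magazine above 0.0485 m and z of stick_in_mid in the frame of magazine between -0.055 and -0.047 m and angle between the y axis of stick_in and the x axis of magazine, either way round below 0.06 rad and contact force between the fingers and stick_a below 0.1 N and contact force between the fingers and stick_b below 0.1 N and contact force between the fingers and stick_in below 0.1 N and linear speed of each of stick_a, stick_b, stick_in below 0.02 m/s and velocity of joint follower below 0.02 m/s); the robot touches nothing.
It fails at once if a stick is forced against the magazine with more than 35 N (contact force between magazine and stick_a above 35 N or contact force between magazine and stick_b above 35 N or contact force between magazine and stick_in above 35 N).
It fails at once if another thing on the bench is moved by more than 25 mm (distance of any of short_stick, chuck_key, dividers, felt_block, pen_1, pen_2 from where it was at the start of the episode above 0.025 m).
It also fails if it takes over 72 s, if anything falls off the work surface, if the arm or the gripper's body presses on something with over 40 N, if the wrist force passes 120 N, or if a joint passes its speed limit or range.

ROBOT

A 6-joint arm with a two-finger parallel gripper is mounted at the origin on a cart in front of the work surface, level with it; the furniture and walls round the work are solid. World frame = base frame: x ahead of the robot, y to its left, z up, the work surface at z = 0. Lengths are in mm, angles in rad, forces in N, time in s.
With the tool pointing down it reaches from about 325 to 750 mm from the base axis. Payload 7.6 kg.
Tool frame: the origin (TCP) lies at the very end of the fingers, on their centre line; the grasp point (between the pads) lies 19 mm behind it; z points along the fingers, y is the line along which they close (so a half turn about z gives the same grasp; the last joint's range is limited). The gripper opens to 85 mm and grips with 20 to 120 N. Pads are 22 mm wide; open, the fingers measure 114 mm over their backs; the gripper's body (76 mm by 85 mm) begins 54 mm behind the grasp point. The pads swing forward as they close: fully open they stand 13 mm farther back than shut.
Start: joints at [1.077, 0.052, 1.401, -0, 1.689, -0.07], TCP at [215.881, 478.582, 231.323] pointing down, gripper open.
Joint ranges: [-2.9, 2.9], [-0.91, 2.17], [0.12, 2.37], [-1.06, 4.2], [0.26, 2.73], [-2.93, 2.93]. Speed limits (rad/s): [2.57, 2.57, 3.01, 3.14, 3.14, 3.14].

INTERFACE

Orientations are given as a unit quaternion [w, x, y, z].
In Python, from plant import ctrl gives the robot as it stands. The module is installed in compiled form; this text tells all that it offers.
- The arm moves only by the shell command python3 -m jog 'ROWS' [FORCE]. ROWS is JSON, a list of rows, each a list of 5 numbers: the shift along the tool's x, y, z in m, then the turn about the tool's z in rad, then the closure, from -1 (fully open) to 1 (shut). A call has 1 to 5 rows; each row is the pose to reach, as a shift and turn from the pose commanded when the call began, along the tool's axes at that moment; what a row does not reach only later rows make up. A row lasts 1/8 s, in which the tool goes at most 62.5 mm and 10.7 degrees, less where a joint would pass 70% of its speed; a pose out of reach is approached as far as the arm can. A call with a gripper value outside its range is refused whole. The fingers move at their own pace and stop on an object; FORCE is the grip in N (left out, the last holds). Time passes only in rows, so rows that repeat a pose let the fingers close. It gives the time, the measured TCP pose, the force, the opening and the grip force at its end, in the units of the state.
- ctrl.observe(): the state, without advancing time (a new reading comes with each control period).
- ctrl.camera(name): name is "scene" or "top"; returns (picture, depth): 384x512x3 uint8, blue, green, red; 384x512 float32, mm along the optical axis (not along the pixel's ray), 0 where there is no reading.
- ctrl.get_calibration(name): a dict with "vertical_fov" (degrees; the focal length in pixels is half the picture's height over the tangent of half this angle, whatever the lens; pixels are square), "cx", "cy" (the principal point, pixels), "dist" ([k1, k2, p1, p2, k3] as OpenCV has them; the pictures are not rectified), "R" (3x3) and "t" (3): a world point X has camera coordinates R X + t. Camera axes: x right, y down, z forward; pixel columns grow to the right and rows downward; lengths in mm; the calibration is good to about 2 mm. A picture is of the moment at which its call begins. get_calibration takes no time and is no camera call.
- ctrl.sign_off(): hands the job in; it is judged then, once.
Trained networks look in the newest picture that a camera, given by its name, has taken for a name from the list of things; names that differ only in an ending like _2 or _b are one class to them, and where a whole thing is asked for, a point or a joint stands for the part that bears it (a point fixed in the world has none). Each returns a list of dicts, best first, with "p" (0 to 1); they miss things now and then, are a little off and sometimes report something else, mostly with a low value. They report only what shows in the picture. A call takes as long as a camera call.
- ctrl.trace(target, camera): "mask" (384x512 bool, what is visible of it) and "uv" ([column, row] in pixels, amid what is visible of it).
- ctrl.landmark_of(target, camera): "uv" ([column, row] in pixels: a listed point, or the origin of a listed thing).
The state is a dict: "clock": time; "joint_positions": joint angles; "qvel": joint speeds; "joint_torque": joint torques, N m; "position": TCP position; "tcp_rot": TCP orientation; "wrist_force": force on the tool from outside, world axes, zero at the start; "torque": the same for the moment, N m; "opening": finger opening in mm; "gripper_force": force on a finger pad.
Only numpy, scipy, OpenCV 4.12 (cv2) and the standard library are available. Lean on these libraries where they do the work, as an engineer would, in place of code of your own. Each camera call takes 0.05 s, during which the arm holds its last target. There are 200 camera calls.

## Working session

There is one attempt and no reset: what is moved stays moved. The work goes in short steps, Python scripts to look and compute and a shell command to move; the robot and the scene stay as the last step left them, time stands still between calls to the robot, and variables do not carry over. Pictures are saved under pics/ and viewed, at most 10 in all, crops included, and the job is handed in when it is done.

```bash
mkdir -p pics && cat >h.py <<'E'
import numpy as np,cv2
from plant import ctrl
def cal(n):
    c=ctrl.get_calibration(n);f=192/np.tan(np.radians(c["vertical_fov"])/2)
    return np.array([[f,0,c["cx"]],[0,f,c["cy"]],[0,0,1]]),np.array(c["dist"],float),np.array(c["R"]),np.array(c["t"])
def ray(n,uv):
    K,d,R,t=cal(n);p=cv2.undistortPoints(np.array(uv,float).reshape(-1,1,2),K,d).reshape(-1,2)
    return -R.T@t,np.c_[p,np.ones(len(p))]@R
def atz(n,uv,z):
    o,r=ray(n,uv);return o+r*((z-o[2])/r[:,2])[:,None]
def proj(n,X):
    K,d,R,t=cal(n);return cv2.projectPoints(np.array(X,float).reshape(-1,3),cv2.Rodrigues(R)[0],t,K,d)[0].reshape(-1,2)
def tri(uvs):
    A=0;b=0
    for n,uv in uvs:
        o,r=ray(n,[uv]);r=r[0]/np.linalg.norm(r[0]);P=np.eye(3)-np.outer(r,r);A=A+P;b=b+P@o
    return np.linalg.solve(A,b)
E
python3 - <<'E'
from h import *
np.set_printoptions(precision=1,suppress=True)
for n in("top","scene"):
    p,d=ctrl.camera(n);cv2.imwrite(f"pics/{n}0.png",p);np.save(f"{n}0.npy",d)
    print(n,"cam at",-cal(n)[2].T@cal(n)[3])
    for t in("lip_front","front_edge","home_top","stick_a_mid","magazine","stand","stick_a"):
        for e in ctrl.landmark_of(t,n)[:4]: print(t,np.array(e["uv"]),round(e["p"],2))
s=ctrl.observe();print(s["position"],s["tcp_rot"],s["opening"],s["clock"])
E
```

```text
top cam at [ 324.6  -17.6 1402.6]
lip_front [178.7 177. ] 0.65
front_edge [190.2 188.1] 0.67
home_top [183.7 173.7] 0.76
home_top [344.9 197. ] 0.35
stick_a_mid [344.2 193.2] 0.72
magazine [191.2 189.3] 0.84
stand [183.2 171.3] 0.93
stick_a [345.8 195.8] 0.7
stick_a [384.3 179.9] 0.66
scene cam at [-348.4 -771.4  824.8]
lip_front [203.3 162.2] 0.86
front_edge [197.9 177.2] 0.79
home_top [206.2 162.6] 0.75
stick_a_mid [310.5 260.9] 0.78
magazine [200.3 174.6] 0.82
stand [203.8 186.6] 0.57
stand [178.6 174.5] 0.37
stick_a [311.8 264.3] 0.82
stick_a [359.6 280.7] 0.78
[215.9 478.6 231.3] [0.  0.2 1.  0. ] 85.14901103585578 0.8
```

View pics/top0.png

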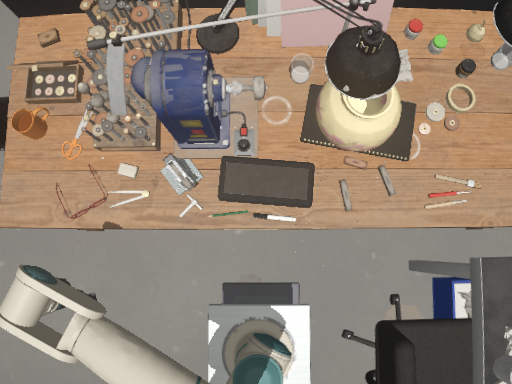

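View pics/scene0.png

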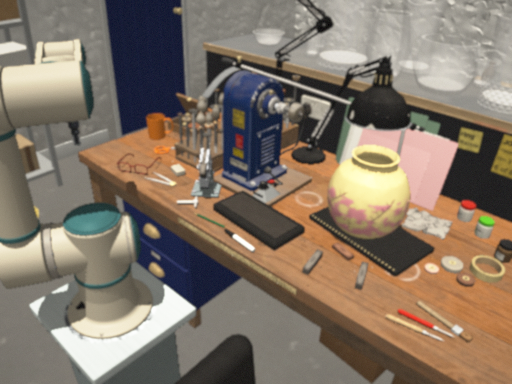

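```bash
python3 - <<'E'
from h import *
np.set_printoptions(precision=1,suppress=True)
im=cv2.imread("pics/top0.png")
def pts(n,mask):
    d=np.load(f"{n}0.npy");v,u=np.nonzero(mask&(d>0));K,D,R,t=cal(n)
    o,r=ray(n,np.c_[u,v]);return o+r*d[v,u][:,None]
for n in("top","scene"):
    for t in("stick_a","magazine","stand"):
        for e in ctrl.trace(t,n)[:3]:
            m=e["mask"];P=pts(n,m)
            if len(P)<8: continue
            print(n,t,round(e["p"],2),np.array(e["uv"]),m.sum(),"z",np.percentile(P[:,2],[5,50,95]))
            if t[0:5]=="stick":
                Q=P[P[:,2]>8];
                r=cv2.minAreaRect(Q[:,:2].astype(np.float32));c,_,vt=np.linalg.svd(Q[:,:2]-Q[:,:2].mean(0));print("  rect",r,"mean",Q.mean(0),"dir",vt[0], np.degrees(np.arctan2(vt[0][1],vt[0][0])))
for n,l in (("top",[(178.7,177),(190.2,188.1),(183.7,173.7),(191.2,189.3),(183.2,171.3)]),):
    for uv,z in zip(l,[112+28.5,112-2*0-1.5-24.2,112+26-8.7,112,0]): print(uv,z,atz(n,[uv],z))
for nm,a,b in(("lip",(178.7,177),(203.3,162.2)),("edge",(190.2,188.1),(197.9,177.2)),("home",(183.7,173.7),(206.2,162.6)),("mag",(191.2,189.3),(200.3,174.6)),("stand",(183.2,171.3),(203.8,186.6))): print(nm,tri([("top",a),("scene",b)]))
# enlarged crops
a=cv2.resize(im[145:205,150:220],None,fx=8,fy=8,interpolation=cv2.INTER_CUBIC)
cv2.imwrite("pics/c1.png",a)
E
```

```text
top stick_a 0.7 [386.5 180. ] 243 z [ 0.5 18.5 24.3]
  rect ((541.2403564453125, -411.9811706542969), (98.57554626464844, 23.063505172729492), 18.84444236755371) mean [ 542.7 -410.    18.8] dir [-0.9 -0.3] -160.85226924527078
top stick_a 0.54 [345.6 198.4] 273 z [-2.3 18.  24. ]
  rect ((492.55767822265625, -278.4827575683594), (100.76932525634766, 21.471214294433594), 10.114051818847656) mean [ 492.4 -277.7   18.8] dir [-1.  -0.2] -169.56675354497935
top magazine 0.8 [176.4 166.8] 317 z [ 64.9 133.4 163.2]
top stand 0.95 [181.1 173.1] 836 z [  6.3  15.6 157. ]
scene stick_a 0.71 [360.4 276.9] 238 z [ 1.6 20.1 23.4]
  rect ((539.3516235351562, -413.47821044921875), (99.42796325683594, 20.56118392944336), 20.37871551513672) mean [ 533.8 -415.7   20. ] dir [-0.9 -0.3] -160.02243934115282
scene stick_a 0.49 [313.8 261.9] 240 z [ 4.3 18.9 22.1]
  rect ((493.0061340332031, -279.30120849609375), (105.68118286132812, 21.63241958618164), 10.679011344909668) mean [ 488.7 -281.6   18.4] dir [-1.  -0.2] -169.81284656698932
scene magazine 0.76 [206.5 169.2] 291 z [ 38.7  89.9 160.2]
scene magazine 0.5 [342.7 251.1] 181 z [ 1.9 10.9 14.6]
scene stand 0.6 [207.1 184.2] 638 z [  6.6  22.  144. ]
scene stand 0.28 [188.6 197.6] 67 z [ 5.  11.9 17.7]
(178.7, 177) 140.5 [[531.6 231.1 140.5]]
(190.2, 188.1) 86.3 [[506.1 205.7  86.3]]
(183.7, 173.7) 129.3 [[543.2 218.6 129.3]]
(191.2, 189.3) 112 [[499.  198.2 112. ]]
(183.2, 171.3) 0 [[573.4 244.4   0. ]]
lip [535.8 230.1 132.5]
edge [500.8 207.4  96.3]
home [542.9 217.7 133. ]
mag [498.7 198.9 110.4]
stand [564.6 246.7  15.8]
```

View pics/c1.png

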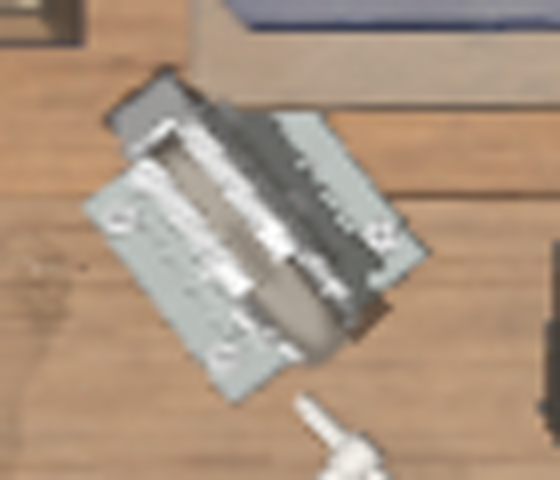

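```bash
cat >>h.py <<'E'
def mag(x,y,z,s):  # magazine frame -> world; s=(sx,sy,yaw) of stand
    c,q=np.cos(np.pi/6),.5;X=-85+c*x-q*z;Z=112+q*x+c*z;a=s[2]
    return np.array([s[0]+np.cos(a)*X-np.sin(a)*y,s[1]+np.sin(a)*X+np.cos(a)*y,Z])
def st(x,y,z,s):
    a=s[2];return np.array([s[0]+np.cos(a)*x-np.sin(a)*y,s[1]+np.sin(a)*x+np.cos(a)*y,z])
E
python3 - <<'E'
from h import *
from scipy.optimize import least_squares
np.set_printoptions(precision=1,suppress=True)
im=cv2.imread("pics/top0.png")
cr=lambda x,y:(150+(x+.5)/8-.5,145+(y+.5)/8-.5)
obs=[(lambda s:st(-52.5,50,10,s),cr(235,402)),(lambda s:st(-52.5,-50,10,s),cr(430,255)),(lambda s:st(52.5,50,10,s),cr(85,205)),
(lambda s:mag(44,0,7,s),cr(265,272)),(lambda s:mag(102,0,3,s),cr(165,140))]
nets=[(lambda s:mag(57,0,0,s),"top",(178.7,177)),(lambda s:mag(-3,0,-28,s),"top",(190.2,188.1)),(lambda s:mag(52,0,-10,s),"top",(183.7,173.7)),(lambda s:mag(0,0,0,s),"top",(191.2,189.3)),
(lambda s:mag(57,0,0,s),"scene",(203.3,162.2)),(lambda s:mag(-3,0,-28,s),"scene",(197.9,177.2)),(lambda s:mag(52,0,-10,s),"scene",(206.2,162.6)),(lambda s:mag(0,0,0,s),"scene",(200.3,174.6))]
x0=[560,240,.7]
res=lambda s,mine=1:np.concatenate([(proj("top",f(s))[0]-o) for f,o in obs])
r=least_squares(res,x0,loss="soft_l1");print("hand",r.x,np.degrees(r.x[2]),r.fun.reshape(-1,2))
rn=lambda s:np.concatenate([(proj(n,f(s))[0]-o) for f,n,o in nets])
q=least_squares(rn,r.x,loss="soft_l1");print("net",q.x,np.degrees(q.x[2]));print(rn(r.x).reshape(-1,2))
s=r.x
big=cv2.resize(im[145:205,150:220],None,fx=8,fy=8,interpolation=cv2.INTER_CUBIC)
sc=cv2.imread("pics/scene0.png");o=(170,135);b2=cv2.resize(sc[135:210,170:240],None,fx=8,fy=8,interpolation=cv2.INTER_CUBIC)
L=[[st(a,b,10,s) for a,b in((-52.5,-50),(-52.5,50),(52.5,50),(52.5,-50),(-52.5,-50))]]+[[mag(x,g*6.25,3,s) for x in(57,102)] for g in(1,-1)]+[[mag(-3,14.7,-28,s),mag(-3,-14.7,-28,s)],[mag(102,14.7,0,s),mag(102,-14.7,0,s)],[mag(40,14.7,-84,s),mag(40,14.7,0,s)],[mag(40,-14.7,-84,s),mag(40,-14.7,0,s)]]
for n,b,oo in(("top",big,(150,145)),("scene",b2,(170,135))):
    for l in L: cv2.polylines(b,[((proj(n,l)-oo+.5)*8).astype(int)],False,(0,0,255),1)
cv2.imwrite("pics/c2.png",np.hstack([big,cv2.resize(b2,(448,480))])[:,:] if 0 else cv2.resize(np.hstack([big,b2[:480]]),(800,343)))
E
```

```text
hand [566.8 248.9   0.7] 37.95945654865074 [[-0.4  0.1]
 [-0.1 -0.5]
 [-0.7 -0.5]
 [ 0.5 -0. ]
 [ 0.7  1.1]]
net [570.1 242.9   0.5] 30.7729011679486
[[ 1.4 -2.4]
 [ 0.7 -0.9]
 [-3.   1.4]
 [ 0.5 -0.3]
 [ 0.  -2. ]
 [ 4.1  2.1]
 [-2.8  0.4]
 [ 0.9 -0.3]]
```

View pics/c2.png

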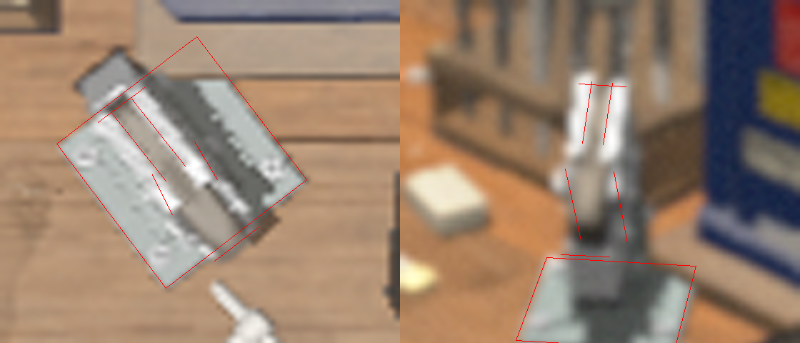

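```bash
python3 - <<'E'
from h import *
np.set_printoptions(precision=0,suppress=True,linewidth=200)
s=(566.8,248.9,np.radians(37.96))
ys=np.arange(-20,20.1,2.5)
for n in("top","scene"):
    g=cv2.cvtColor(cv2.imread(f"pics/{n}0.png"),cv2.COLOR_BGR2GRAY).astype(np.float32)
    for x,z in((95,3),(85,3),(75,3),(65,3),(35,5),(25,5),(10,0),(-3,-28)):
        uv=proj(n,[mag(x,y,z,s) for y in ys]).astype(np.float32)
        print(n,x,cv2.remap(g,uv[:,:1],uv[:,1:],cv2.INTER_LINEAR).ravel())
E
```

```text
top 95 [ 99. 106. 148. 209. 216. 218. 191. 150. 160. 159. 151. 197. 214. 223. 218. 188. 172.]
top 85 [ 96. 110. 140. 193. 220. 216. 191. 171. 169. 168. 169. 192. 220. 219. 209. 193. 188.]
top 75 [ 99. 112. 150. 211. 217. 219. 208. 172. 168. 167. 158. 197. 214. 216. 206. 183. 188.]
top 65 [101. 111. 138. 194. 219. 210. 172. 157. 149. 152. 168. 191. 219. 211. 200. 187. 184.]
top 35 [105. 167. 196. 163. 122. 127. 154. 161. 161. 164. 165. 157. 131. 125. 145. 198. 206.]
top 25 [108. 165. 225. 179. 145. 127. 154. 164. 165. 165. 162. 150. 134. 159. 182. 186. 194.]
top 10 [ 92.  99. 111. 111. 101. 101. 122. 139. 149. 152. 138. 128. 158. 196. 170. 152. 150.]
top -3 [ 84.  88.  95. 107. 112. 106. 116. 123. 129. 133. 130. 125. 127. 139. 147. 150. 149.]
scene 95 [137. 163. 201. 231. 237. 222. 187. 161. 150. 159. 193. 221. 238. 236. 205. 169. 136.]
scene 85 [132. 172. 210. 238. 239. 223. 201. 177. 177. 193. 218. 235. 233. 215. 180. 144. 122.]
scene 75 [125. 152. 194. 218. 228. 222. 199. 181. 173. 185. 206. 226. 238. 232. 202. 150. 101.]
scene 65 [116. 155. 202. 238. 241. 225. 194. 167. 160. 171. 201. 225. 233. 223. 173. 129. 100.]
scene 35 [143. 159. 160. 143. 141. 147. 155. 158. 159. 157. 156. 159. 167. 175. 180. 179. 165.]
scene 25 [165. 188. 167. 147. 135. 149. 161. 168. 169. 161. 152. 146. 148. 168. 181. 182. 149.]
scene 10 [ 86.  79.  74.  79.  94. 112. 126. 134. 136. 133. 128. 132. 141. 150. 150. 148. 147.]
scene -3 [105. 113. 121. 122. 118. 110. 108. 107. 108. 109. 113. 122. 133. 146. 158. 170. 173.]
```

```bash
cat >>h.py <<'E'
from scipy.spatial.transform import Rotation as Ro
S=(566.8,248.9,np.radians(37.96))
def rel(p,yaw=None):  # shift (m, tool axes) and turn to world TCP p (mm), tool x at yaw (deg)
    s=ctrl.observe();R=Ro.from_quat(np.roll(s["tcp_rot"],-1)).as_matrix();cy=np.degrees(np.arctan2(R[1,0],R[0,0]))
    d=R.T@(np.array(p)-s["position"])/1000
    print("pos",np.round(s["position"],1),"yaw",round(cy,2),"| shift",np.round(d,4),"turn",None if yaw is None else round(float(np.radians((cy-yaw+180)%360-180)),4),"F",np.round(s["wrist_force"],1),"open",round(s["opening"],1),"t",round(s["clock"],2))
E
cat >g.py <<'E'
import sys
from h import *
a=[float(v) for v in sys.argv[1:]];rel(a[:3],a[3] if len(a)>3 else None)
E
python3 - <<'E'
from h import *
for c,a in(((492.7,-278.8),10.3),((540.5,-412.5),19.6)):
    r=np.radians(a);print("grip",c[0]-35*np.cos(r),c[1]-35*np.sin(r),a)
for c in(-42,-2): print(c,mag(c,0,-10,S))
E
python3 g.py 458.3 -285.1 150 10.3
python3 -m jog '[[0,0,0,0.18,-0.4],[0,0,0,0.36,-0.4]]'; python3 g.py 458.3 -285.1 150 10.3
```

```text
grip 458.26402367232606 -285.05807752907225 10.3
grip 507.5279891524446 -424.24080494125894 19.6
-42 [475.04677552 177.31762429  82.33974596]
-2 [502.35915127 198.62570096 102.33974596]
pos [215.9 478.6 231.3] yaw 155.71 | shift [-0.5351 -0.5964  0.0813] turn 2.5379 F [ 0.5 -0.5  0.1] open 85.4 t 1.1
clock: 1.35
position: [215.9, 478.6, 231.3]
tcp_rot: [-0.0, 0.385, 0.923, 0.0]
wrist_force: [-0.0, 0.3, -0.1]
opening: 59.9
gripper_force: 0.0
pos [215.9 478.6 231.3] yaw 134.75 | shift [-0.713  -0.3655  0.0812] turn 2.1721 F [-0.   0.3 -0.1] open 59.9 t 1.35
```

```bash
python3 -m jog '[[-0.053,-0.027,0.006,0.18,-0.4],[-0.107,-0.055,0.012,0.36,-0.4],[-0.16,-0.082,0.018,0.54,-0.4],[-0.214,-0.11,0.024,0.72,-0.4],[-0.267,-0.137,0.03,0.9,-0.4]]' >/dev/null; python3 g.py 458.3 -285.1 150 10.3
```

```text
pos [308.5 191.3 201.3] yaw 83.21 | shift [-0.4554  0.205   0.0513] turn 1.2726 F [ 1.4 -0.2  0.8] open 59.7 t 1.98
```

```bash
python3 -m jog '[[-0.056,0.025,0.006,0.18,-0.4],[-0.112,0.05,0.012,0.36,-0.4],[-0.168,0.075,0.018,0.54,-0.4],[-0.224,0.1,0.024,0.72,-0.4],[-0.28,0.126,0.03,0.9,-0.4]]' >/dev/null; python3 g.py 458.3 -285.1 100 10.3
```

```text
pos [ 402.2 -101.6  171.5] yaw 31.59 | shift [-0.0485  0.1857  0.0716] turn 0.3716 F [0.4 1.7 1.4] open 59.9 t 2.6
```

```bash
python3 -m jog '[[-0.015,0.055,0.02,0.18,-0.4],[-0.03,0.11,0.04,0.36,-0.4],[-0.048,0.165,0.06,0.37,-0.4],[-0.0485,0.1857,0.0716,0.3716,-0.4],[-0.0485,0.1857,0.0716,0.3716,-0.4]]' >/dev/null; python3 g.py 458.3 -285.1 4 10.3
python3 - <<'E'
from h import *
p,_=ctrl.camera("scene");cv2.imwrite("pics/s1.png",cv2.resize(p[190:310,250:410],None,fx=4,fy=4,interpolation=cv2.INTER_CUBIC))
E
```

```text
pos [ 458.5 -283.2   98.3] yaw 10.58 | shift [-0.0004  0.0021  0.0943] turn 0.0048 F [-0.1  0.1 -0.1] open 59.8 t 3.23
```

View pics/s1.png

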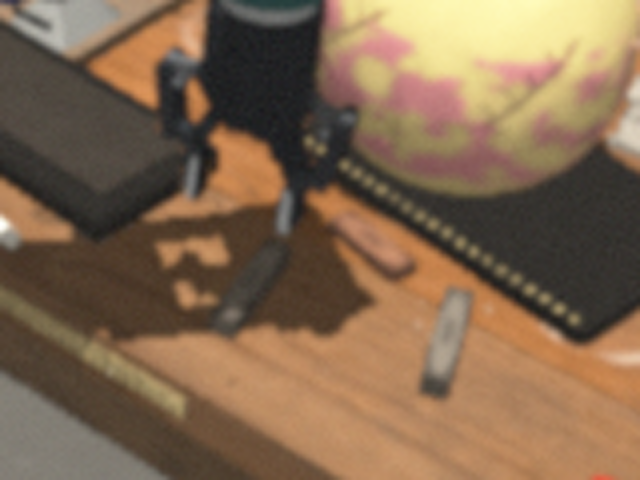

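```bash
python3 -m jog '[[0,0.002,0.05,0.005,-0.4],[0,0.002,0.08,0.005,-0.4],[0,0.002,0.094,0.005,-0.4],[0,0.002,0.094,0.005,-0.4]]' >/dev/null; python3 g.py 458.3 -285.1 4 10.3
python3 -m jog '[[0,0,0,0,1],[0,0,0,0,1],[0,0,0,0,1],[0,0,0,0,1],[0,0,0,0,1]]' 25;python3 g.py 458.3 -285.1 4 10.3
```

```text
pos [ 459.5 -283.9    6. ] yaw 10.43 | shift [-0.0014  0.001   0.002 ] turn 0.0023 F [0.6 1.1 0.2] open 59.5 t 3.77
clock: 4.4
position: [460.2, -285.0, 7.1]
tcp_rot: [0.001, 0.996, 0.09, 0.001]
wrist_force: [-0.8, 1.7, 5.7]
opening: 19.2
gripper_force: 25.5
pos [ 460.2 -285.     7.1] yaw 10.38 | shift [-0.0018 -0.0003  0.0031] turn 0.0014 F [-0.8  1.7  5.7] open 19.2 t 4.4
```

```bash
python3 -m jog '[[0,0,-0.05,0,1],[0,0,-0.1,0,1],[0,0,-0.15,0,1],[0,0,-0.16,0,1]]' |head -6 ; python3 - <<'E'
from h import *
s=S
for th in(0,10,20,30):
    t=np.radians(th);d,xf=83,39
    h,v=-d*np.cos(t)-10*np.sin(t),-d*np.sin(t)+10*np.cos(t)
    P=mag(xf,0,0,s);g=P+[h*np.cos(s[2]),h*np.sin(s[2]),v];print(th,np.round(g-[0,0,3],1))
for c,z in((-44,10),(-44,-11),(-2,-11)): print(c,z,np.round(mag(c,0,z,s)-[0,0,3],1))
E
python3 g.py 445 165 220 37.96
```

```text
clock: 4.9
position: [460.7, -285.5, 170.0]
tcp_rot: [0.002, 0.996, 0.09, 0.003]
wrist_force: [0.3, 0.0, -0.6]
opening: 19.0
gripper_force: 24.9
0 [461.  166.3 138.5]
10 [460.6 166.  123.9]
20 [462.2 167.3 109.5]
30 [465.8 170.1  95.7]
-44 10 [465.8 170.1  95.7]
-44 -11 [474.1 176.6  77.5]
-2 -11 [502.8 198.9  98.5]
pos [ 460.7 -285.5  170. ] yaw 10.38 | shift [ 0.066  -0.4457 -0.0519] turn -0.4813 F [ 0.3  0.  -0.6] open 19.0 t 4.9
```

```bash
python3 -m jog '[[0.008,-0.05,-0.01,0,1],[0.016,-0.11,-0.02,0,1],[0.024,-0.17,-0.03,-0.1,1],[0.035,-0.23,-0.04,-0.2,1],[0.043,-0.29,-0.05,-0.3,1]]' |head -2 ; python3 g.py 445 165 200 37.96
```

```text
clock: 5.52
position: [448.6, 10.3, 214.7]
pos [448.6  10.3 214.7] yaw 27.74 | shift [ 0.0688 -0.1386  0.0148] turn -0.1784 F [ 1.5 -0.1 -0.7] open 19.6 t 5.53
```

```bash
python3 -m jog '[[0.025,-0.05,0.005,-0.1,1],[0.05,-0.1,0.01,-0.178,1],[0.069,-0.1386,0.015,-0.178,1],[0.069,-0.1386,0.015,-0.178,1],[0.069,-0.1386,0.015,-0.178,1]]' |head -2 ; python3 g.py 453 160 160 37.96
python3 - <<'E'
from h import *
np.set_printoptions(precision=1,suppress=True)
im,d=ctrl.camera("scene");cv2.imwrite("pics/s2.png",im);np.save("s2.npy",d)
it,dt=ctrl.camera("top");cv2.imwrite("pics/t2.png",it);np.save("t2.npy",dt)
uv={}
for n in("top","scene"):
    for e in ctrl.landmark_of("stick_a_mid",n)[:4]: print(n,np.array(e["uv"]),round(e["p"],2))
    dd=d if n=="scene" else dt
    for e in ctrl.trace("stick_a",n)[:3]:
        v,u=np.nonzero(e["mask"]&(dd>0));
        if len(v)<8: continue
        o,r=ray(n,np.c_[u,v]);P=o+r*dd[v,u][:,None];P=P[P[:,2]>120]
        if len(P)>8: 
            _,_,vt=np.linalg.svd(P-P.mean(0));print(n,"mask",e["uv"],P.min(0),P.max(0),vt[0])
a=cv2.resize(im[110:200,150:255],(560,480),interpolation=cv2.INTER_CUBIC);b=cv2.resize(it[140:215,150:220],(240,257))
b=cv2.resize(it[125:215,150:195],(240,480),interpolation=cv2.INTER_CUBIC)
cv2.imwrite("pics/c3.png",np.hstack([a,b]))
E
```

```text
clock: 6.15
position: [446.2, 162.8, 199.8]
pos [446.2 162.8 199.8] yaw 37.78 | shift [0.0037 0.0064 0.0398] turn -0.0032 F [ 1.   0.  -0.6] open 19.4 t 6.15
top [185.6 172.7] 0.74
top [182.9 174.4] 0.32
scene [195.3 155.3] 0.42
```

View pics/c3.png

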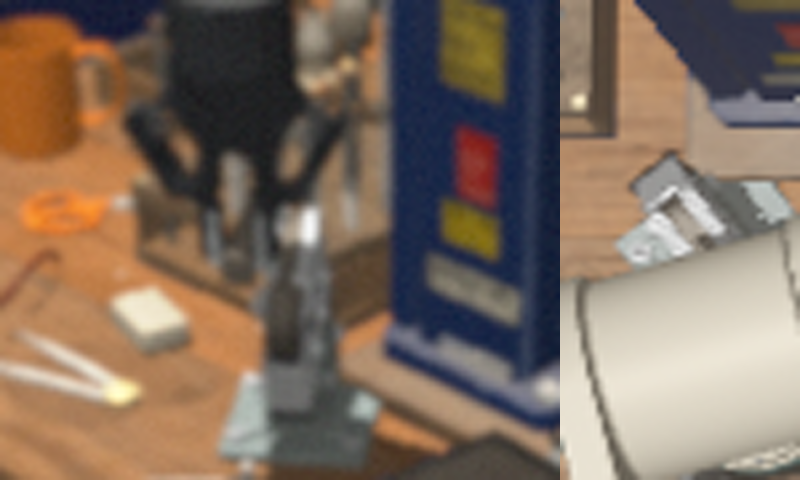

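```bash
python3 - <<'E'
from h import *
im=cv2.imread("pics/s2.png");o=np.array((150,110));sc=np.array((8,8.))
b=cv2.resize(im[110:185,150:225],None,fx=8,fy=8,interpolation=cv2.INTER_CUBIC)
y=np.radians(37.8);dx=np.array([np.cos(y),np.sin(y),0]);dy=np.array([-np.sin(y),np.cos(y),0]);c=np.array([446.2,162.8,203])
for e,col in((-17,(0,0,255)),(83,(0,255,0))):
    q=[c+e*dx+a*10*dy+[0,0,k*10] for a,k in((1,1),(1,-1),(-1,-1),(-1,1),(1,1))]
    cv2.polylines(b,[((proj("scene",q)-o+.5)*8).astype(int)],False,col,1)
s=S
for l in [[mag(-3,14.7,-28,s),mag(-3,-14.7,-28,s)],[mag(2,10,0,s),mag(2,10,-20,s),mag(2,-10,-20,s),mag(2,-10,0,s),mag(2,10,0,s)]]:
    cv2.polylines(b,[((proj("scene",l)-o+.5)*8).astype(int)],False,(255,0,255),1)
cv2.imwrite("pics/c4.png",b)
E
```

```text
(no output)
```

View pics/c4.png

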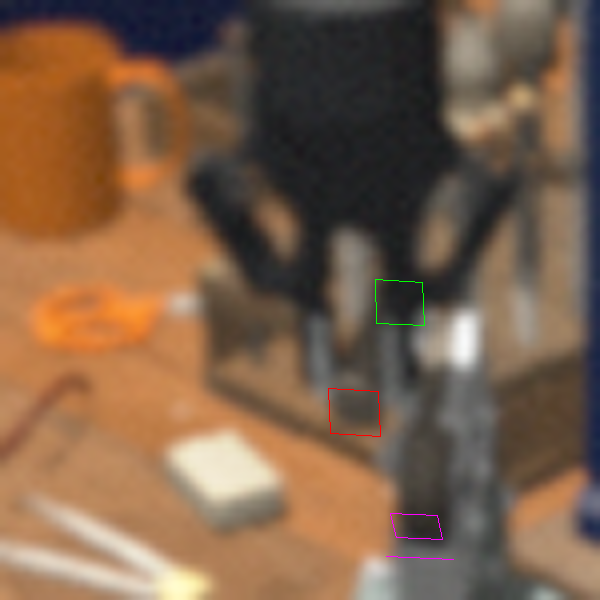

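```bash
python3 g.py 461 166.3 145 37.96; python3 -m jog '[[0.008,0.003,0.025,-0.003,1],[0.0134,0.006,0.045,-0.003,1],[0.0138,0.0063,0.0548,-0.003,1],[0.0138,0.0063,0.0548,-0.003,1]]' | sed -n '2p;4p'; python3 g.py 461 166.3 138.5 37.96
```

```text
pos [446.6 162.5 200.8] yaw 37.69 | shift [0.0136 0.0058 0.0558] turn -0.0047 F [-0.3 -0.1 -0.8] open 19.2 t 6.45
position: [460.9, 166.4, 145.6]
wrist_force: [0.4, -0.0, -0.0]
pos [460.9 166.4 145.6] yaw 37.92 | shift [-0.      0.0002  0.0071] turn -0.0007 F [ 0.4 -0.  -0. ] open 19.3 t 6.95
```

```bash
for r in '[[0,0,0.006,0,1],[0,0,0.012,0,1]]' '[[0,0,0.006,0,1],[0,0,0.01,0,1]]' '[[0.0005,0,0.006,0,1],[0.001,0,0.01,0,1]]'; do echo; done >/dev/null
python3 -m jog '[[0,0,0.006,0,1],[0,0,0.012,0,1]]' | sed -n '2p;4p'; python3 -m jog '[[0,0,0.005,0,1],[0,0,0.01,0,1]]' | sed -n '2p;4p'; python3 -m jog '[[0.0005,0,0.005,0,1],[0.001,0,0.01,0,1]]' | sed -n '2p;4,6p'
```

```text
position: [461.2, 166.5, 134.4]
wrist_force: [-4.8, -4.2, 3.7]
position: [461.4, 166.7, 124.3]
wrist_force: [-3.5, -2.2, 2.3]
position: [462.4, 167.5, 113.9]
wrist_force: [-2.5, -1.0, 2.4]
opening: 19.2
gripper_force: 25.8
```

```bash
python3 -m jog '[[0.001,0,0.005,0,1],[0.002,0,0.01,0,1]]' | sed -n '2p;4p'; python3 -m jog '[[0.0015,0,0.004,0,1],[0.0025,0,0.008,0,1],[0.0025,0,0.008,0,1]]' | sed -n '2p;4,6p'
python3 - <<'E'
from h import *
im,d=ctrl.camera("scene");cv2.imwrite("pics/s3.png",im)
b=cv2.resize(im[125:200,160:235],None,fx=8,fy=8,interpolation=cv2.INTER_CUBIC);s=S;o=(160,125)
x=-44-17
for x,z,c in((x,10,(0,0,255)),(39,10,(0,255,0))):
    l=[mag(x,10,z+10,s),mag(x,10,z-10,s),mag(x,-10,z-10,s),mag(x,-10,z+10,s),mag(x,10,z+10,s)]
    cv2.polylines(b,[((proj("scene",l)-o+.5)*8).astype(int)],False,c,1)
cv2.imwrite("pics/c5.png",b)
E
```

```text
position: [464.1, 168.9, 103.9]
wrist_force: [0.4, 0.5, 2.8]
position: [465.6, 170.2, 95.6]
wrist_force: [-0.3, 0.4, 1.4]
opening: 19.3
gripper_force: 25.9
```

View pics/c5.png

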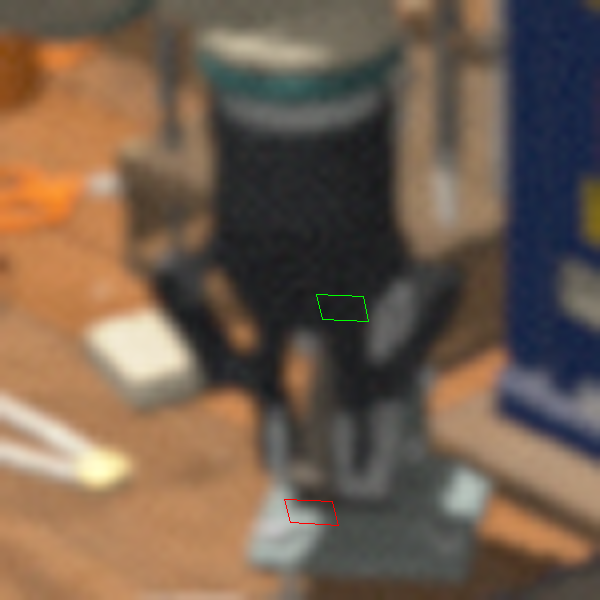

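```bash
cat >prof.py <<'E'
import sys
from h import *
# 3D of pixels in scene, in magazine frame
def m(P,s=S):
    a=s[2];X=(P-np.array([s[0],s[1],0]))@np.array([[np.cos(a),-np.sin(a),0],[np.sin(a),np.cos(a),0],[0,0,1]])+[85,0,-112]
    return np.c_[.866*X[:,0]+.5*X[:,2],X[:,1],-.5*X[:,0]+.866*X[:,2]]
im,d=ctrl.camera(sys.argv[1]);u0,u1,v0,v1=map(int,sys.argv[2:6]);np.set_printoptions(precision=0,suppress=True,linewidth=220)
for v in range(v0,v1):
    u=np.arange(u0,u1);o,r=ray(sys.argv[1],np.c_[u,np.full(len(u),v)]);q=m(o+r*d[v,u][:,None])
    print(v," ".join("%4d,%3d,%3d"%tuple(k) for k in q))
E
python3 prof.py scene 196 203 168 190
```

```text
168  151, 64,-209   20, 16,  6   22, 13,  2   18,  8,  9   22,  6,  3  -23,-11, 79  -21,-14, 76
169  147, 64,-210  149, 61,-212   20, 13,  0   15,  8,  8   14,  4,  9  -22,-10, 71  -24,-14, 75
170  144, 64,-213  142, 59,-208  144, 56,-212   10,  7, 10   10,  4, 11  -27,-11, 74  -26,-14, 71
171  137, 63,-209  136, 58,-206 -738,-241,1249    6,  7, 10    6,  3,  9  -23, -9, 61  -24,-13, 62
172  129, 61,-203  128, 56,-200    3, 10,  9    5,  7,  5   -1,  1, 16  -26, -9, 59  -26,-13, 59
173  -14, 11, 31  123, 55,-199   -2,  9, 12   -3,  5, 14   -4,  1, 15   -2, -1, 13  -27,-12, 54
174  -19, 11, 32  116, 54,-196   -8,  7, 14   -8,  4, 15   -9,  0, 17   -9, -2, 17  -31,-13, 56
175  -22, 10, 30  109, 53,-191  -11,  7, 13  -10,  4, 12  -10,  0, 13   -9, -1, 10  -32,-12, 51
176  -25, 10, 31  -16, 10, 14  -16,  6, 15  -15,  3, 15  -13,  0, 11  -15, -3, 14  -34,-12, 47
177  -29,  9, 30  -16, 10,  9  -20,  6, 15  -21,  2, 17  -19,  0, 15  -37, -9, 46  -34,-12, 41
178  -31,  9, 27  -27,  7, 20  -25,  5, 17  -23,  2, 15  -24, -1, 16  -36, -8, 37  -40,-13, 45
179  -30, 10, 19  -32,  6, 23  -29,  4, 
[... 312 characters left out ...]
4  -41, -7, 20  -44,-11, 26
183  -46,  8, 20  -49,  4, 25  -46,  1, 22  -45,  0, 19  -45, -4, 19  -47, -8, 23  -45,-11, 20
184  -50,  7, 21  -48,  5, 18  -51,  1, 22  -47, -1, 17  -51, -5, 23  -49, -8, 22  -50,-12, 24
185  -53,  7, 19  -55,  3, 22  -53,  1, 20  -54, -2, 22  -52, -5, 18  -54, -9, 22  -53,-12, 21
186  -56,  7, 17  -53,  5, 13  -56,  0, 19  -54, -1, 15  -51, -4, 10  -55, -8, 18  -47, -9,  4
187  -57,  8, 12  -55,  5,  9  -55,  1, 11  -55, -1, 10  -56, -4, 12  -57, -8, 14   -1,  6,-86
188  -54, 10,  1  -56,  6,  4  -57,  2,  6  -56,  0,  5  -58, -4, 10  -55, -7,  3   15, 13,-123
189    8, 34,-121    4, 29,-113    5, 25,-114    4, 21,-113    0, 16,-105    7, 15,-117   11, 12,-124
```

```bash
python3 -m jog '[[0.003,0,0.005,0,1],[0.0055,0,0.0095,0,1],[0.0055,0,0.0095,0,1]]' | sed -n '2p;4p'; python3 -m jog '[[0.003,0,0.005,0,1],[0.0055,0,0.0095,0,1],[0.0055,0,0.0095,0,1]]' | sed -n '2p;4,6p'
python3 prof.py scene 198 203 165 190
```

```text
position: [469.8, 173.5, 85.9]
wrist_force: [-0.9, -1.5, 2.3]
position: [473.7, 176.7, 76.0]
wrist_force: [-2.7, -2.1, 0.3]
opening: 19.3
gripper_force: 26.2
165   -6,  1, 69  -10, -3, 75  -12, -6, 78  -11, -9, 77  -12,-13, 79
166   -9,  1, 68  -11, -2, 70  -14, -6, 76  -15,-10, 78  -14,-13, 77
167  -13,  0, 68  -11, -1, 65   -7, -4, 59  -14, -9, 70  -14,-12, 71
168  -14,  1, 63  -13, -1, 61  -16, -6, 66  -18,-10, 71  -19,-13, 72
169  -16,  1, 60  -16, -2, 60  -15, -5, 60  -21,-10, 69  -20,-13, 67
170  145, 56,-214  -18, -2, 58  -14, -4, 51  -23,-10, 66  -20,-12, 62
171  134, 53,-203   22, 12,-17   20,  8,-12  -21, -8, 57  -22,-12, 59
172  131, 53,-206   21, 13,-22   15,  7,-11  -21, -8, 51  -25,-12, 58
173  124, 52,-202   11, 10,-11   11,  6,-11    6,  1, -3  -25,-12, 51
174  116, 50,-195    6,  9, -9    9,  6,-13    4,  1, -5  -26,-11, 47
175  110, 49,-193    0,  8, -7    3,  5,-10    6,  3,-15  -26,-11, 41
176  104, 48,-191    0,  8,-10    0,  5,-12    0,  1,-10  -28,-10, 36
177   96, 46,-185   -9,  6, -3   -6,  4, -7   -9,  0, -2  -28,-10, 31
178  -10, 10, -7  -11,  6, -5  -10,  3, -6   -9,  0, -8  -10, -3, -6
179  -16,  9, -3  -17,  5, -2  -16,  2, -3  -15,  0, -4  -14, -4, -6
180  -20,  8, -4  -20,  5, -4  -17,  2, -8  -18, -1, -5  -36,-10, 25
181  -22,  8, -6  -21,  5, -8  -24,  1, -3  -24, -2, -3  -36, -9, 18
182  -27,  7, -6  -26,  4, -6  -28,  0, -2  -26, -2, -5  -38, -9, 16
183  -32,  6, -2  -31,  3, -4  -35,  0,  1  -32, -3, -2  -39, -9, 11
184  -35,  6, -5  -33,  3, -8  -38, -1,  1  -34, -3, -5  -42, -9,  8
185  -39,  6, -5  -40,  2, -3  -38,  0, -4  -42, -5,  1  -44, -9,  6
186  -45,  4,  0  -43,  2, -4  -44, -1, -1  -44, -4, -2  -47, -9,  3
187  -49,  4, -1  -48,  1, -2  -49, -2,  0  -47, -5, -2  -48, -9,  0
188  -53,  3,  0  -48,  2, -8  -52, -2, -1  -50, -5, -3  -50, -9, -3
189  -54,  4, -4  -52,  1, -8  -54, -2, -4  -54, -6, -3  -54, -9, -4
```

```bash
python3 -m jog '[[0.001,0,0.002,0,1],[0.002,0,0.004,0,1],[0.003,0,0.006,0,1],[0.003,0,0.006,0,1]]' | sed -n '2p;4,6p'
python3 prof.py scene 199 202 169 192
```

```text
position: [476.0, 178.3, 70.6]
wrist_force: [-6.5, -4.1, 2.9]
opening: 18.8
gripper_force: 27.3
169  -14, -1, 57   -9, -2, 48  -15, -8, 59
170  -16, -1, 53  -12, -3, 48  -15, -7, 53
171  -15,  0, 46  -15, -3, 46  -22, -9, 59
172   11,  9, -5   14,  7,-10  -21, -8, 51
173   13, 10,-14    6,  5, -3    9,  2, -6
174    3,  8, -4    3,  5, -4    7,  2,-11
175    0,  8, -5    1,  5, -8    5,  2,-14
176   -4,  7, -4   -2,  4, -8    0,  1, -9
177   -4,  8,-10   -5,  4, -8   -3,  1,-12
178   -8,  7,-10  -10,  3, -7  -11,  0, -5
179  -15,  5, -5  -14,  2, -7  -14,  0, -7
180  -16,  6,-10  -18,  2, -6  -17,  0, -8
181  -24,  4, -3  -22,  1, -7  -22, -1, -6
182  -25,  5, -8  -26,  1, -5  -25, -1, -8
183  -28,  4,-10  -31,  0, -4  -28, -2, -8
184  -30,  5,-14  -32,  0, -9  -30, -1,-13
185  -39,  2, -4  -39,  0, -3  -36, -3, -8
186  -39,  3,-11  -42,  0, -5  -39, -3,-10
187  -43,  2,-10  -43,  0, -9  -45, -4, -6
188  -48,  1, -8  -49, -1, -6  -49, -5, -5
189  -53,  1, -6  -52, -2, -7  -51, -4,-10
190  -54,  1,-12  -55, -2,-10  -56, -5, -7
191  -56,  1,-14  -59, -2, -8  -55, -4,-16
```

```bash
python3 -m jog '[[-0.002,0,-0.0035,0,1],[-0.002,0,-0.0035,0,1]]' | sed -n '2p;4p'
python3 -m jog '[[0.0035,0,-0.002,0,1],[0.007,0,-0.004,0,1],[0.0104,0,-0.006,0,1],[0.0104,0,-0.006,0,1]]' | sed -n '2p;4,6p'; python3 prof.py scene 199 203 166 190
```

```text
position: [475.1, 177.5, 74.8]
wrist_force: [-2.1, -1.2, 0.5]
position: [483.8, 184.3, 80.8]
wrist_force: [-1.5, -1.0, 2.8]
opening: 19.5
gripper_force: 27.1
166    0,  0, 53    0, -2, 54   -1, -6, 56   -5,-10, 62
167   31, 12, -4   -2, -2, 51   -4, -6, 54   -9,-11, 63
168   26, 11, -3   30,  9, -8   29,  5, -7   -9,-10, 57
169   25, 11, -7   24,  8, -6   22,  3, -2   -7, -9, 47
170   23, 12,-11   19,  7, -4   21,  4, -6  -12,-10, 49
171   13,  9, -1   17,  7, -7   15,  2, -3  -12, -9, 43
172   11,  9, -4   10,  5, -3    8,  1,  1   10, -1, -2
173    8,  9, -6    8,  5, -6 -738,-241,1249    4, -2,  0
174    1,  7,  0    5,  5, -7    2,  1, -2    4, -1, -6
175    0,  8, -6   -2,  3,  0    2,  1, -8    0, -2, -3
176   -2,  7, -7   -5,  3, -2   -5,  0, -2   -1, -2, -8
177   -8,  6, -3   -6,  3, -7   -6,  0, -7  -10, -4,  0
178  -14,  5,  0  -12,  2, -3  -11,  0, -4  -13, -4,  0
179  -18,  5, -1  -17,  2, -2  -14,  0, -6  -14, -4, -6
180  -19,  5, -5  -15,  3,-11  -18, -1, -5  -19, -4, -3
181  -23,  5, -6  -22,  1, -7  -24, -2, -2  -23, -5, -3
182  -29,  3, -1  -30,  0,  0 -738,-241,1249  -26, -5, -5
183  -33,  3, -1  -31,  0, -4  -30, -2, -6  -29, -5, -7
184  -36,  3, -3  -36,  0, -2  -33, -3, -6  -35, -7, -3
185  -39,  2, -4  -37,  0, -8  -40, -4, -1  -39, -7, -3
186  -43,  2, -3  -42,  0, -5  -41, -4, -6  -41, -7, -7
187  -42,  3,-12  -42,  0,-13  -41, -3,-13  -43, -7, -9
188 -738,-241,1249  -43,  0,-16  -42, -2,-19  -42, -6,-18
189    5, 22,-115    0, 16,-104    6, 14,-115   14, 13,-129
```

```bash
python3 -m jog '[[0.0035,0,-0.002,0,1],[0.007,0,-0.004,0,1],[0.0104,0,-0.006,0,1]]' | sed -n '2p;4p'
python3 -m jog '[[0.003,0,-0.0017,0,1],[0.006,0,-0.0034,0,1],[0.0087,0,-0.005,0,1],[0.0087,0,-0.005,0,1]]' | sed -n '2p;4,6p'; python3 prof.py scene 199 203 164 186
```

```text
position: [491.6, 190.4, 86.5]
wrist_force: [-3.1, -2.6, 0.7]
position: [498.7, 195.9, 91.8]
wrist_force: [-1.1, -1.0, 2.2]
opening: 19.8
gripper_force: 27.1
164   41, 13, -1   47, 11,-11   45,  7, -6   42,  3, -2
165   36, 12,  0   34,  8,  3   40,  6, -5   40,  3, -5
166   33, 12, -1   33,  8, -1   34,  5, -2   36,  2, -4
167   32, 12, -6   31,  8, -5   30,  4, -2   29,  0,  0
168   29, 12, -8   25,  7, -1   25,  3,  0   26,  0, -1
169   22, 10, -2   23,  7, -3   24,  4, -5   24,  0, -5
170   21, 11, -8   19,  6, -3   18,  3, -2   21,  0, -7
171   14,  9, -2   14,  6, -2   15,  3, -4   14,  0, -1
172   14, 10,-10   12,  6, -5   11,  2, -3   11, -1, -2
173    5,  8, -1    5,  4, -1    5,  1, -1    6, -1, -2
174    3,  8, -5    4,  5, -5    1,  0, -1    2, -2, -1
175   -4,  6,  2    2,  5, -9    0,  1, -4    0, -2, -2
176   -5,  7, -2   -4,  4, -4   -4,  0, -3   -2, -2, -7
177   -6,  7, -7   -8,  3, -3   -7,  0, -5   -7, -3, -5
178   -9,  7, -8  -12,  2, -3  -11,  0, -5  -14, -4,  0
179  -16,  5, -4  -15,  2, -5  -16, -1, -3  -15, -4, -4
180  -19,  5, -4  -19,  1, -4  -18, -1, -6  -19, -4, -4
181  -22,  5, -6  -19,  2,-12  -21, -1, -8  -19, -3,-11
182  -18,  7,-20  -20,  3,-17  -22,  0,-12  -22, -4,-13
183   -1, 14,-57   -1, 10,-57  -20,  0,-23  -18, -2,-27
184   13, 20,-91    0, 11,-66    0,  8,-67    0,  4,-65
185    9, 19,-93    0, 12,-73    0,  9,-74   -1,  4,-70
```

```bash
python3 -m jog '[[0,0,0,0,0.15],[0,0,0,0,0.15],[0,0,0,0,0.15]]' | sed -n '2p;4,6p'
python3 -m jog '[[-0.02,0,0,0,0.15],[-0.045,0,0,0,0.15],[-0.05,0,0,0,0.8],[-0.05,0,0,0,1],[-0.05,0,0,0,1]]' | sed -n '2p;4,6p'; python3 prof.py scene 199 203 164 186
```

```text
position: [498.3, 195.7, 91.4]
wrist_force: [0.7, 0.5, 0.2]
opening: 36.0
gripper_force: 0.0
position: [459.4, 165.3, 91.6]
wrist_force: [0.2, 0.6, 0.9]
opening: -0.2
gripper_force: 0.0
164  -25, -8,106  -23,-11,103  -21,-13,100  -17,-15, 94
165  -23, -7, 96  -23,-10, 96  -24,-14, 98  -23,-17, 97
166  -25, -7, 93  -27,-11, 98  -24,-13, 92  -23,-16, 91
167  -24, -6, 86  -25, -9, 88  -23,-12, 85  -27,-16, 91
168  -28, -6, 87  -25, -9, 82  -28,-13, 87  -30,-17, 90
169  -31, -7, 85  -27, -9, 79  -27,-12, 79  -29,-16, 83
170  -34, -7, 83  -30, -9, 77  -29,-12, 77  -29,-15, 77
171  -35, -6, 79  -31, -8, 74  -35,-13, 80  -31,-15, 74
172  -36, -6, 74  -35, -9, 74  -35,-12, 73  -31,-14, 67
173  -35, -5, 67  -31, -7, 61  -28, -9, 56  -30,-13, 60
174  -34, -4, 60  -37, -8, 64  -34,-10, 59  -33,-14, 59
175  -36, -4, 57  -36, -7, 57  -37,-11, 58  -37,-14, 58
176  -39, -4, 54  -36, -6, 50  -40,-11, 57  -36,-13, 50
177  -42, -4, 54  -42, -8, 54  -38, -9, 47  -37,-13, 47
178  -42, -3, 47  -45, -8, 52  -44,-11, 51  -39,-13, 44
179  -46, -4, 47  -41, -6, 38  -40, -9, 39  -40,-12, 39
180  -45, -3, 38  -40, -5, 31  -45,-10, 41  -40,-11, 32
181  -49, -4, 40  -46, -6, 35  -45, -9, 34  -45,-12, 34
182  -50, -3, 35  -45, -5, 27  -46, -8, 28  -46,-12, 30
183  -52, -3, 32  -48, -5, 25  -52,-10, 33  -47,-11, 24
184  -53, -3, 28  -57, -7, 34  -52, -9, 26  -51,-12, 24
185  -55, -2, 23  -54, -5, 22  -51, -8, 17  -54,-12, 24
```

```bash
python3 -m jog '[[0.008,0,0,0,1],[0.014,0,0,0,1],[0.017,0,0,0,1]]' | sed -n '2p;4p'
python3 -m jog '[[0.003,0,-0.0017,0,1],[0.006,0,-0.0035,0,1]]' | sed -n '2p;4p'
python3 -m jog '[[0.003,0,-0.0017,0,1],[0.006,0,-0.0035,0,1]]' | sed -n '2p;4p'
```

```text
position: [472.7, 175.7, 91.3]
wrist_force: [0.1, -0.6, 0.0]
position: [476.8, 178.9, 94.8]
wrist_force: [-2.2, -2.7, -1.3]
position: [481.4, 182.5, 98.0]
wrist_force: [-3.4, -2.8, -2.2]
```

```bash
python3 -m jog '[[0.003,0,-0.0017,0,1],[0.006,0,-0.0035,0,1]]' | sed -n '2p;4p'
python3 -m jog '[[0.001,0,-0.0006,0,1],[0.002,0,-0.0012,0,1]]' | sed -n '2p;4p'
python3 -m jog '[[0.0005,0,-0.0003,0,1],[0.001,0,-0.0006,0,1]]' | sed -n '2p;4p'
```

```text
position: [486.4, 186.4, 101.8]
wrist_force: [-3.7, -3.4, -3.1]
position: [488.0, 187.6, 103.0]
wrist_force: [-2.5, -1.9, -2.9]
position: [488.7, 188.2, 103.6]
wrist_force: [-3.4, -2.4, -3.3]
```

```bash
python3 prof.py scene 199 203 182 186 >/dev/null;  python3 -m jog '[[0.0005,0,-0.0003,0,1],[0.001,0,-0.0006,0,1]]' | sed -n '2p;4p'
```

```text
position: [489.6, 188.8, 104.3]
wrist_force: [-2.3, -2.4, -3.5]
```

```bash
python3 -m jog '[[0.0005,0,-0.0003,0,1],[0.001,0,-0.0006,0,1]]' | sed -n '2p;4p'; python3 -m jog '[[0.0005,0,-0.0003,0,1],[0.001,0,-0.0006,0,1]]' | sed -n '2p;4p'; python3 -m jog '[[0.0005,0,-0.0003,0,1],[0.001,0,-0.0006,0,1]]' | sed -n '2p;4p'
```

```text
position: [490.4, 189.5, 104.9]
wrist_force: [-3.9, -2.6, -2.5]
position: [491.2, 190.1, 105.5]
wrist_force: [-2.6, -2.8, -3.7]
position: [492.0, 190.7, 106.1]
wrist_force: [-3.5, -2.7, -4.4]
```

```bash
python3 -m jog '[[0.0005,0,-0.0003,0,1],[0.001,0,-0.0006,0,1]]' | sed -n '2p;4p'; python3 -m jog '[[0.0005,0,-0.0003,0,1],[0.001,0,-0.0006,0,1]]' | sed -n '2p;4p'
```

```text
position: [492.8, 191.4, 106.7]
wrist_force: [-2.9, -3.1, -3.4]
position: [493.2, 191.7, 107.0]
wrist_force: [-5.3, -3.2, -4.7]
```

```bash
python3 -m jog '[[0.0005,0,-0.0003,0,1],[0.001,0,-0.0006,0,1]]' | sed -n '2p;4p'; python3 -m jog '[[0.0005,0,-0.0003,0,1],[0.0005,0,-0.0003,0,1]]' | sed -n '2p;4p'
```

```text
position: [493.3, 191.8, 107.0]
wrist_force: [-7.7, -5.2, -5.8]
position: [493.3, 191.9, 107.0]
wrist_force: [-8.2, -6.6, -4.5]
```

```bash
python3 -m jog '[[-0.02,0,0,0,1],[-0.06,0,-0.01,0,0.5],[-0.1,0,-0.04,0,-0.2],[-0.12,0.03,-0.09,0,-0.4],[-0.12,0.09,-0.1,0,-0.4]]' | sed -n '2p;4p'; python3 prof.py scene 199 206 155 180; python3 g.py 507.5 -424.2 150 19.6
```

```text
position: [457.6, 48.2, 214.8]
wrist_force: [1.0, 0.3, -1.2]
155  172, 48,-145   76, 13,  1   71,  8,  9   77,  7,  0   77,  3,  0   76,  0,  3   76, -3,  2
156  170, 48,-149   70, 12,  3   73, 10,  0   70,  5,  4   72,  2,  2   77,  0, -5   76, -3, -2
157  167, 48,-152   68, 12,  1   67,  9,  2   69,  6,  1   73,  3, -5   67, -1,  4   74, -2, -6
158  166, 48,-157   61, 11,  5   59,  7,  8   65,  5,  0   66,  2,  0   65, -1,  1   68, -3, -3
159  209, 63,-232   56, 10,  7   60,  8,  1   63,  5, -2   64,  2, -3   64,  0, -4   62, -5,  0
160   50, 13,  9   51,  9,  8   50,  5, 10   57,  4,  0   58,  1, -1   55, -3,  4   57, -5,  0
161   46, 12,  9   49,  9,  5   50,  6,  4   55,  4, -3   56,  1, -4   54, -2, -1   49, -7,  7
162   44, 12,  5   46,  9,  3   51,  7, -3   49,  3,  0   47,  0,  3   50, -3, -1   45, -8,  6
163   48, 14, -6   46, 10, -2   43,  5,  2   48,  4, -4   48,  0, -5   46, -3,  0   46, -7,  0
164   42, 13, -3   38,  8,  3   41,  6,  0   41,  2,  0   43,  0, -3   44, -3, -4   42, -7,  0
165   39, 13, -4   37,  9, -1   33,  4,  5   37,  2, -1   36, -1,  2   37, -4,  0   
[... 756 characters left out ...]
3   15, -9,-16
174    0,  7,  0    6,  5, -8    6,  2, -8    3, -2, -3    5, -4, -5    5, -8, -5   16, -8,-24
175    2,  9,-10    3,  5,-11    4,  2,-11    0, -2, -5    3, -4, -9    3, -8, -8    9, -9,-19
176   10, 12,-30    4,  6,-19    4,  3,-18    4,  0,-18    4, -3,-18    4, -7,-18    7, -9,-22
177    4, 11,-26    2,  7,-23    4,  4,-26    2,  0,-22    2, -3,-22    0, -7,-16    6, -9,-27
178    2, 11,-30    3,  8,-31    1,  4,-28    4,  1,-32    2, -2,-29    0, -6,-25    2, -9,-28
179    0, 11,-31   -1,  7,-30    0,  4,-32   -2,  0,-26   -1, -3,-29   -2, -6,-27    0, -9,-31
pos [460.8  42.5 213.6] yaw 37.79 | shift [-0.2497  0.3968  0.0653] turn 0.3175 F [-0.5 -4.5 -1.3] open 60.1 t 16.9
```

```bash
python3 -m jog '[[-0.03,0.05,0,0.06,-0.4],[-0.06,0.1,0,0.12,-0.4],[-0.09,0.15,0.01,0.18,-0.4],[-0.12,0.2,0.02,0.25,-0.4],[-0.15,0.25,0.03,0.3175,-0.4]]' >/dev/null;  python3 g.py 507.5 -424.2 100 19.6
```

```text
pos [ 492.1 -243.6  179.5] yaw 19.63 | shift [-0.0465  0.175   0.0799] turn 0.0005 F [ 1.   0.  -0.2] open 59.7 t 17.52
```

```bash
python3 -m jog '[[-0.015,0.06,0.02,0,-0.4],[-0.03,0.12,0.04,0,-0.4],[-0.045,0.17,0.06,0,-0.4],[-0.0465,0.175,0.08,0,-0.4],[-0.0465,0.175,0.08,0,-0.4]]' >/dev/null;  python3 - <<'E'
from h import *
np.set_printoptions(precision=1,suppress=True)
n="scene";im,d=ctrl.camera(n)
for e in ctrl.trace("stick_b",n)[:3]:
    v,u=np.nonzero(e["mask"]&(d>0));o,r=ray(n,np.c_[u,v]);P=o+r*d[v,u][:,None];Q=P[P[:,2]>8]
    if len(Q)>20: print(e["uv"],cv2.minAreaRect(Q[:,:2].astype(np.float32)))
E
python3 g.py 507.5 -424.2 5 19.6
```

```text
[359.3, 278.9] ((540.7151489257812, -413.2376403808594), (103.62902069091797, 20.358840942382812), 20.304994583129883)
[207.3, 184.1] ((556.61181640625, 238.3892059326172), (134.5515594482422, 95.60435485839844), 38.08848571777344)
pos [ 507.2 -420.9   99.6] yaw 19.82 | shift [-0.001   0.003   0.0946] turn 0.0039 F [0.3 0.8 0.3] open 60.1 t 18.25
```

```bash
python3 -m jog '[[-0.001,0.003,0.05,0,-0.4],[-0.001,0.003,0.08,0,-0.4],[-0.001,0.003,0.094,0,-0.4],[-0.001,0.003,0.094,0,-0.4]]' >/dev/null; python3 g.py 507.9 -425.2 4 19.6
python3 -m jog '[[0,0,0,0,1],[0,0,0,0,1],[0,0,0,0,1],[0,0,0,0,1],[0,0,0,0,1]]' 25|sed -n '2p;4,6p'
python3 -m jog '[[0,0,-0.05,0,1],[0,0,-0.1,0,1],[0,0,-0.15,0,1],[0,0,-0.18,0,1]]'|sed -n '2p;4,6p'; python3 g.py 445 165 200 37.96
```

```text
pos [ 506.9 -424.4    5. ] yaw 19.81 | shift [0.0007 0.0011 0.001 ] turn 0.0036 F [-0.4 -0.4  0.6] open 59.9 t 18.75
position: [507.0, -425.5, 5.9]
wrist_force: [0.4, -0.0, 6.7]
opening: 19.1
gripper_force: 25.3
position: [506.7, -425.3, 187.7]
wrist_force: [-0.3, -1.3, -0.9]
opening: 19.6
gripper_force: 24.7
pos [ 506.7 -425.3  187.7] yaw 19.75 | shift [ 0.1414 -0.5764 -0.014 ] turn -0.3179 F [-0.3 -1.3 -0.9] open 19.6 t 19.88
```

```bash
python3 -m jog '[[0.014,-0.058,-0.003,0,1],[0.028,-0.116,-0.006,-0.08,1],[0.042,-0.174,-0.01,-0.16,1],[0.056,-0.232,-0.012,-0.24,1],[0.07,-0.29,-0.014,-0.318,1]]' |sed -n '2p';  python3 g.py 445 165 200 37.96
```

```text
position: [473.6, -126.5, 198.3]
pos [ 473.6 -126.5  198.3] yaw 38.1 | shift [ 0.1574 -0.247  -0.0017] turn 0.0024 F [ 1.2  1.1 -0.4] open 19.1 t 20.5
```

```bash
python3 -m jog '[[0.032,-0.05,-0.002,0.002,1],[0.064,-0.1,-0.002,0.002,1],[0.096,-0.15,-0.002,0.002,1],[0.128,-0.2,-0.002,0.002,1],[0.157,-0.247,-0.002,0.002,1]]' |sed -n '2p';  python3 -m jog '[[0,0,0,0,1]]' >/dev/null;python3 g.py 458.6 164.5 145 37.96;
```

```text
position: [445.4, 164.9, 200.4]
pos [445.1 166.1 200.2] yaw 38.16 | shift [0.0097 0.0096 0.0552] turn 0.0036 F [-0.  -0.4 -0.9] open 19.4 t 21.25
```

```bash
python3 -m jog '[[0.005,0.005,0.03,0.0036,1],[0.0097,0.0096,0.045,0.0036,1],[0.0097,0.0096,0.0552,0.0036,1],[0.0097,0.0096,0.0552,0.0036,1]]' |sed -n '2p;4p';python3 g.py 458.6 164.5 138.5 37.96
```

```text
position: [459.3, 160.9, 144.5]
wrist_force: [-0.4, -0.3, -0.1]
pos [459.3 160.9 144.5] yaw 37.6 | shift [ 0.0016 -0.0033  0.006 ] turn -0.0062 F [-0.4 -0.3 -0.1] open 19.4 t 21.75
```

```bash
python3 -m jog '[[0,-0.0033,0,-0.004,1],[0,-0.0033,0,-0.004,1],[0,-0.0033,0,-0.004,1]]' |sed -n '4p';python3 g.py 458.6 164.5 138.5 37.96;  python3 prof.py scene 193 201 150 170
```

```text
wrist_force: [-0.2, -0.6, -0.0]
pos [457.6 164.1 145.5] yaw 37.89 | shift [0.001  0.0003 0.007 ] turn -0.0012 F [-0.2 -0.6 -0. ] open 19.6 t 22.12
150    3,  9,140    5,  7,136    6,  4,135    7,  1,134    6, -1,135    6, -5,137    5, -8,137    0,-13,148
151   -1,  9,141    4,  8,132    0,  3,138    1,  0,138    7,  0,129    3, -5,135    2, -8,137    2,-11,136
152   -2,  9,137 -738,-241,1249    4,  5,128    1,  1,132    1, -1,132    4, -4,127   -1, -9,137    0,-12,136
153   -2, 10,131    0,  8,127    0,  4,127    0,  1,128    0, -1,128   -1, -5,132 -738,-241,1249   -3,-12,135
154   -4, 10,129    8, 11,109  183, 66,-156  183, 62,-156  176, 56,-144  176, 52,-144   -4, -8,130   -5,-12,132
155   -5, 10,125    3, 10,112  180, 66,-159  176, 61,-152  176, 57,-152  177, 53,-153   -3, -7,124   -6,-12,129
156   -8, 10,124    7, 12, 99  177, 66,-162  179, 63,-164  172, 56,-153  173, 53,-154   -9, -9,127   -7,-11,124
157   -9, 10,119    6, 13, 95  195, 73,-197  224, 79,-241  173, 58,-161  168, 52,-154  166, 47,-150   -7,-10,118
158   -6, 12,109    5, 13, 90  195, 74,-203  218, 78,-240  216, 73,-
[... 547 characters left out ...]
 14, 10, 46   14,  6, 47   18,  4, 41   17,  1, 43
164  -18, 13, 93  -16, 10, 90   -6, 10, 74  171, 68,-211    6,  8, 53    5,  4, 55   11,  3, 47  -18, -9, 95
165  -19, 13, 88  -16, 11, 83   -6, 11, 68  164, 66,-206    2,  7, 54    2,  4, 53    2,  1, 55  -21, -9, 93
166  -21, 13, 86  -17, 11, 79  -13,  9, 72   -3,  9, 57    0,  7, 53   -4,  2, 60   -4,  0, 60  -24,-10, 91
167  -23, 13, 83  -25,  9, 86  -13, 10, 66  -10,  8, 61   -6,  6, 56   -8,  2, 60   -6,  0, 57  -25, -9, 89
168  -25, 13, 80  -24, 10, 78  -14, 10, 63  -16,  7, 65  -14,  4, 63  -12,  1, 60  -15, -2, 65  -28, -9, 86
169  -28, 13, 78  -29,  9, 80  -20, 10, 65  -21,  5, 68  -17,  4, 61  -20,  0, 67  -20, -3, 67  -28, -9, 80
```

```bash
python3 -m jog '[[0.001,0,0.006,0,1],[0.001,0,0.012,0,1]]' | sed -n '2p;4p'; python3 -m jog '[[0,0,0.005,0,1],[0,0,0.01,0,1]]' | sed -n '2p;4p'; python3 -m jog '[[0.0005,0,0.005,0,1],[0.001,0,0.01,0,1]]' | sed -n '2p;4p';python3 -m jog '[[0.001,0,0.005,0,1],[0.002,0,0.01,0,1]]' | sed -n '2p;4p'; python3 -m jog '[[0.0015,0,0.004,0,1],[0.0025,0,0.008,0,1],[0.0025,0,0.008,0,1]]' | sed -n '2p;4,6p'; python3 prof.py scene 198 202 165 190
```

```text
position: [458.7, 164.8, 132.9]
wrist_force: [-0.9, 0.6, 2.1]
position: [458.5, 164.7, 123.0]
wrist_force: [0.9, -0.2, 2.2]
position: [459.1, 165.2, 112.7]
wrist_force: [-0.5, -0.4, 3.9]
position: [460.6, 166.4, 102.6]
wrist_force: [-1.6, 0.4, 3.2]
position: [462.5, 168.0, 94.6]
wrist_force: [-1.2, -0.8, 1.8]
opening: 19.1
gripper_force: 25.5
165  -15, -1, 83  -16, -4, 85  -19, -9, 90  -16,-11, 85
166  -16,  0, 78  -14, -3, 76  -20, -8, 86  -19,-11, 85
167  -18, -1, 76  -21, -5, 81  -24, -9, 86  -23,-12, 85
168   24, 14, -1   24, 10,  0  -25, -9, 82  -24,-12, 81
169   21, 13, -1   18,  9,  3  -27, -8, 78  -28,-12, 81
170  140, 55,-206   13,  8,  5   15,  5,  2  -28,-11, 75
171  135, 54,-205    6,  7,  9   11,  5,  2  -29,-11, 70
172    4, 10,  6    5,  7,  5    3,  3,  8  -28,-10, 62
173    0,  9,  7   -1,  5, 10    0,  2,  9  -33,-11, 65
174   -8,  7, 14   -4,  5,  9   -5,  2, 10  -33,-10, 59
175   -9,  8, 10   -9,  4, 10   -8,  1,  8  -10, -2, 12
176  -15,  6, 14  -15,  3, 14  -13,  0, 11  -14, -2, 13
177  -20,  6, 16  -23,  1, 20  -16,  0, 10  -37, -9, 46
178  -26,  4, 19  -24,  2, 16  -23,  0, 14  -41,-10, 46
179  -29,  4, 17  -28,  1, 17  -27, -1, 16  -42, -9, 42
180  -33,  4, 18  -31,  1, 14  -31, -2, 16  -43, -9, 36
181  -36,  3, 17  -40,  0, 24  -36, -3, 18  -45, -9, 34
182  -45,  1, 26  -44, -1, 24  -42, -4, 21  -45, -8, 27
183 -738,-241,1249  -47, -1, 24  -47, -5, 23  -51, -9, 31
184  -49,  1, 20  -52, -2, 25  -52, -6, 26  -52, -9, 25
185  -53,  1, 19  -55, -2, 24  -53, -5, 20  -55, -9, 24
186  -57,  0, 20  -54, -1, 16  -53, -4, 14  -55, -8, 18
187  -57,  1, 13  -55, -1, 11  -57, -5, 14  -56, -8, 13
188  -59,  1, 11  -57, -1,  7  -57, -4,  8  -60, -8, 13
189    2, 24,-109    7, 22,-117    0, 16,-103    7, 15,-118
```

```bash
python3 -m jog '[[0.003,0,0.005,0,1],[0.0055,0,0.0095,0,1],[0.0055,0,0.0095,0,1]]' | sed -n '2p;4p'; python3 -m jog '[[0.003,0,0.005,0,1],[0.0055,0,0.0095,0,1],[0.0055,0,0.0095,0,1]]' | sed -n '2p;4,6p'
python3 prof.py scene 198 202 167 192
```

```text
position: [466.8, 171.3, 84.8]
wrist_force: [-2.8, -2.1, 1.8]
position: [471.0, 174.6, 75.5]
wrist_force: [-2.8, -3.5, 1.7]
opening: 19.7
gripper_force: 25.9
167  -15,  0, 71  -13, -2, 68  -16, -6, 73  -18,-10, 77
168  -15,  0, 65  -14, -2, 63  -12, -4, 61  -19,-10, 72
169  -17,  0, 62  -15, -1, 60  -18, -5, 63  -19, -9, 65
170  -19,  0, 59  -20, -2, 61  -18, -5, 58  -19, -9, 61
171  133, 53,-201   21, 12,-14  -17, -4, 49  -23, -9, 60
172  130, 53,-204   13, 10, -7   10,  5, -3  -25, -9, 57
173  121, 51,-197    9,  9, -8   10,  6,-10  -30,-10, 59
174  116, 50,-195    5,  8, -7    3,  5, -5  -28, -9, 50
175  109, 48,-191    1,  8, -7    0,  4, -6    1,  1, -6
176  102, 47,-187   -4,  7, -4   -5,  3, -3   -1,  1, -9
177   -8, 10, -4   -6,  7, -8   -9,  3, -3   -7,  0, -5
178  -12,  9, -4  -11,  6, -6  -12,  2, -4   -9,  0, -8
179  -14,  9, -7  -16,  5, -3  -16,  2, -3  -16, -1, -2
180  -19,  9, -6  -20,  5, -3  -19,  2, -5  -19, -1, -4
181  -23,  8, -5  -23,  4, -5  -26,  0,  0  -23, -1, -4
182  -30,  6, -1  -29,  3, -1  -26,  1, -7  -28, -2, -2
183  -34,  6,  0  -34,  2,  0  -32,  0, -1  -32, -3, -2
184  -38,  5,  0  -37,  2,  0  -37,  0,  0  -34, -3, -5
185  -42,  5,  0  -40,  2, -2  -40, -1, -1  -40, -4, -1
186  -43,  5, -3  -43,  2, -4  -45, -1,  0  -46, -5,  1
187  -51,  3,  2  -49,  0,  0  -47, -1, -2  -48, -5,  0
188  -55,  2,  4  -56,  0,  5  -53, -3,  1  -52, -6,  0
189  -57,  3,  0  -56,  0,  0  -56, -3,  0  -54, -5, -4
190  -58,  3, -4  -58,  0, -4  -58, -3, -4  -54, -5,-11
191  -56,  5,-16  -55,  1,-16  -55, -1,-16  -56, -5,-13
```

```bash
python3 -m jog '[[0.001,0,0.002,0,1],[0.002,0,0.004,0,1],[0.003,0,0.006,0,1],[0.003,0,0.0065,0,1]]' | sed -n '2p;4,6p'
python3 prof.py scene 199 202 171 192
```

```text
position: [473.6, 176.5, 69.4]
wrist_force: [-3.6, -2.8, 2.1]
opening: 19.4
gripper_force: 26.6
171  -19, -1, 53  -18, -4, 52  -21, -8, 56
172   17, 11,-15  -22, -5, 51  -26, -9, 59
173    8,  9, -6    8,  5, -5  -25, -8, 51
174    7,  9,-10    6,  5, -8  -26, -8, 46
175    1,  8, -8    3,  5,-10    0,  1, -6
176   -4,  7, -4   -1,  4, -8   -1,  1, -9
177   -5,  7, -9   -6,  4, -8   -6,  0, -6
178  -10,  6, -7  -10,  3, -7  -11,  0, -4
179  -12,  7,-11  -10,  4,-13  -15,  0, -4
180  -18,  5, -6  -17,  2, -7  -16,  0, -9
181  -21,  5, -9  -23,  1, -4  -20,  0,-10
182  -25,  5, -8  -25,  1, -7  -23, -1,-11
183  -31,  3, -5  -28,  1,-10  -29, -2, -6
184  -30,  4,-13  -32,  0, -9  -36, -3, -2
185  -37,  3, -7  -38,  0, -5  -37, -3, -7
186  -42,  2, -6  -41,  0, -6  -39, -3,-10
187  -45,  2, -8  -44,  0, -9  -42, -3,-12
188  -48,  2, -8  -50, -2, -4  -48, -4, -8
189  -52,  1, -8  -55, -2, -2  -50, -4,-11
190  -54,  1,-11  -55, -2, -9  -56, -6, -6
191  -54,  2,-18  -52,  0,-21  -58, -5,-10
```

```bash
python3 -m jog '[[-0.002,0,-0.0035,0,1],[-0.002,0,-0.0035,0,1]]' | sed -n '2p;4p'
python3 -m jog '[[0.0035,0,-0.002,0,1],[0.007,0,-0.004,0,1],[0.0104,0,-0.006,0,1],[0.0104,0,-0.006,0,1]]' | sed -n '2p;4,6p'; python3 prof.py scene 199 202 168 190
```

```text
position: [472.3, 175.4, 73.4]
wrist_force: [-2.8, -1.6, 1.4]
position: [480.9, 182.2, 79.4]
wrist_force: [-1.6, -1.8, 1.8]
opening: 19.3
gripper_force: 26.6
168   25, 11, -1   -7, -3, 52   -6, -6, 52
169   25, 11, -7   23,  7, -5   23,  4, -3
170   23, 11,-10   22,  8, -9   19,  3, -4
171   15, 10, -4   15,  6, -4   14,  2, -2
172   14, 10,-10    9,  5, -1   12,  2, -5
173    7,  9, -5    6,  5, -3    6,  1, -1
174    1,  7,  0    5,  5, -8    5,  2, -7
175    0,  7, -4   -1,  4, -2    0,  0, -3
176   -7,  6,  0   -4,  3, -4   -1,  1, -9
177   -8,  6, -4   -9,  3, -2   -7,  0, -5
178  -13,  5, -2   -9,  3, -8  -13,  0, -2
179  -17,  5, -3  -17,  1, -1  -14,  0, -7
180  -22,  4,  0  -18,  2, -7  -18, -1, -6
181  -23,  4, -4  -24,  1, -2  -21, -1, -8
182  -27,  4, -4  -29,  0,  0  -28, -2, -2
183  -30,  4, -6  -33,  0, -1  -31, -3, -3
184  -39,  1,  2  -36,  0, -1  -34, -3, -6
185  -38,  2, -5  -39,  0, -3  -40, -4, -1
186  -44,  1, -2  -44, -1, -2  -42, -4, -5
187  -41,  3,-14  -41,  0,-13  -41, -3,-13
188  -43,  3,-17  -43,  0,-18  -42, -2,-19
189    6, 22,-117    0, 16,-105    7, 15,-117
```

```bash
python3 -m jog '[[0.0035,0,-0.002,0,1],[0.007,0,-0.004,0,1],[0.0104,0,-0.006,0,1]]' | sed -n '2p;4p'
python3 -m jog '[[0.003,0,-0.0017,0,1],[0.006,0,-0.0034,0,1],[0.0095,0,-0.0055,0,1],[0.0095,0,-0.0055,0,1]]' | sed -n '2p;4,6p'; python3 prof.py scene 199 202 164 186
```

```text
position: [488.7, 188.3, 85.1]
wrist_force: [-3.2, -1.6, 1.1]
position: [496.6, 194.4, 90.9]
wrist_force: [-1.9, -1.1, 3.6]
opening: 19.4
gripper_force: 26.6
164   42, 13, -3   44, 10, -5   42,  6, -1
165   36, 12,  0   41, 10, -8   38,  5, -2
166   34, 12, -2   40, 10,-12   35,  5, -4
167   28, 11,  0   32,  9, -6   33,  5, -7
168   28, 12, -7   25,  7, -1   28,  5, -5
169   26, 12,-10   23,  7, -4   23,  4, -4
170   20, 11, -7   19,  7, -4   20,  3, -5
171   16, 10, -5   15,  6, -4   16,  3, -5
172    8,  8,  0   10,  5, -3   12,  2, -5
173    5,  8,  0    7,  5, -4    7,  2, -4
174    1,  7, -1    2,  4, -3    3,  1, -4
175    0,  8, -5   -2,  3,  0    0,  0, -3
176   -4,  7, -3   -6,  3, -1   -3,  0, -5
177   -7,  7, -6   -8,  3, -4   -8,  0, -3
178  -12,  6, -3  -10,  3, -7  -11,  0, -5
179  -16,  5, -4  -16,  2, -4  -16, -1, -3
180  -21,  4, -2  -20,  1, -3  -20, -1, -3
181  -20,  5,-10  -21,  2, -9  -20,  0, -9
182  -19,  6,-18  -22,  2,-13  -20,  0,-16
183    1, 15,-64   -2, 10,-56   -3,  6,-54
184    9, 18,-84   -3, 10,-60   -2,  7,-62
185    7, 18,-88   -1, 12,-71   -2,  8,-70
```

Same state as with the first stick (near end at x≈-20, under the lips). Release, back off, close and push.

```bash
python3 -m jog '[[0,0,0,0,0.15],[0,0,0,0,0.15],[0,0,0,0,0.15]]' | sed -n '2p;4,6p'
python3 -m jog '[[-0.02,0,0,0,0.15],[-0.045,0,0,0,0.15],[-0.05,0,0,0,0.8],[-0.05,0,0,0,1],[-0.05,0,0,0,1]]' | sed -n '2p;4,6p'
python3 -m jog '[[0.008,0,0,0,1],[0.014,0,0,0,1],[0.019,0,0,0,1]]' | sed -n '2p;4p'
python3 -m jog '[[0.003,0,-0.0017,0,1],[0.006,0,-0.0035,0,1]]' | sed -n '2p;4p'
python3 -m jog '[[0.003,0,-0.0017,0,1],[0.006,0,-0.0035,0,1]]' | sed -n '2p;4p'
```

```text
position: [496.0, 194.0, 90.4]
wrist_force: [-0.1, 0.3, -0.5]
opening: 36.3
gripper_force: 0.0
position: [457.1, 163.7, 90.7]
wrist_force: [0.5, -0.2, 0.0]
opening: 0.1
gripper_force: 0.0
position: [472.0, 175.4, 90.4]
wrist_force: [0.9, -0.9, -0.3]
position: [476.3, 178.7, 94.0]
wrist_force: [-3.0, -2.5, -2.6]
position: [480.6, 182.1, 97.1]
wrist_force: [-2.2, -3.5, -1.7]
```

```bash
python3 -m jog '[[0.003,0,-0.0017,0,1],[0.006,0,-0.0035,0,1],[0.008,0,-0.0046,0,1]]' | sed -n '2p;4p'
python3 -m jog '[[0.002,0,-0.0012,0,1],[0.004,0,-0.0023,0,1]]' | sed -n '2p;4p'
python3 -m jog '[[0.0005,0,-0.0003,0,1],[0.001,0,-0.0006,0,1]]' | sed -n '2p;4p'
python3 -m jog '[[0.0005,0,-0.0003,0,1],[0.001,0,-0.0006,0,1]]' | sed -n '2p;4p'
```

```text
position: [487.4, 187.3, 102.1]
wrist_force: [-3.5, -2.5, -3.3]
position: [490.6, 189.7, 104.4]
wrist_force: [-2.5, -2.5, -2.3]
position: [491.3, 190.3, 104.9]
wrist_force: [-3.4, -2.0, -3.7]
position: [492.0, 190.9, 105.5]
wrist_force: [-2.9, -2.1, -3.5]
```

```bash
python3 -m jog '[[0.0005,0,-0.0003,0,1],[0.001,0,-0.0006,0,1]]' | sed -n '2p;4p'
python3 -m jog '[[0.0005,0,-0.0003,0,1],[0.001,0,-0.0006,0,1]]' | sed -n '2p;4p'
python3 -m jog '[[0.0005,0,-0.0003,0,1],[0.0008,0,-0.0005,0,1]]' | sed -n '2p;4p'
```

```text
position: [492.9, 191.5, 106.2]
wrist_force: [-2.6, -3.2, -3.2]
position: [493.2, 191.9, 106.4]
wrist_force: [-5.3, -4.4, -4.3]
position: [493.3, 191.9, 106.4]
wrist_force: [-6.1, -5.6, -4.6]
```

```bash
python3 -m jog '[[0.0005,0,-0.0003,0,1],[0.0005,0,-0.0003,0,1]]' | sed -n '2p;4p'
python3 -m jog '[[-0.02,0,0,0,1],[-0.06,0,-0.01,0,0.5],[-0.1,0,-0.04,0,0.5],[-0.12,0.03,-0.09,0,0.5],[-0.12,0.09,-0.1,0,0.5]]' | sed -n '2p;4p';python3 -m jog '[[0,0.05,0,0,0.5],[0,0.06,0,0,0.5],[0,0.06,0,0,0.5]]' | sed -n '1,2p'; python3 prof.py scene 199 206 158 180
python3 - <<'E'
from h import *
im,d=ctrl.camera("scene");it,_=ctrl.camera("top")
cv2.imwrite("pics/c6.png",np.hstack([cv2.resize(im[135:215,165:245],(400,400),interpolation=cv2.INTER_CUBIC),cv2.resize(it[145:215,150:220],(400,400),interpolation=cv2.INTER_CUBIC)]))
E
```

```text
position: [493.3, 192.0, 106.4]
wrist_force: [-7.5, -6.2, -5.2]
position: [457.4, 48.3, 214.1]
wrist_force: [1.7, 1.2, -0.6]
clock: 31.68
position: [492.7, 1.0, 208.1]
158  168, 49,-160   61, 11,  5   60,  7,  7   68,  6, -4   65,  2,  1   64, -1,  2   67, -4, -2
159  207, 62,-229   62, 12, -1   62,  9, -2   64,  6, -4   62,  1,  0   61, -1,  0   61, -5,  1
160   54, 14,  3   53, 10,  6   50,  6, 10   58,  5, -1   56,  0,  2   56, -2,  2   59, -5, -2
161   50, 13,  3   49, 10,  4   50,  6,  4   52,  3,  1   52,  0,  1   54, -2,  0   47, -8, 10
162   44, 12,  5   46,  9,  3   46,  6,  3   49,  3,  0   50,  0,  0   51, -2, -3   44, -8,  9
163   48, 14, -6   46, 10, -2   45,  6,  0   44,  2,  0   48,  0, -4   46, -3, -1   43, -7,  3
164   41, 13, -1   39,  9,  1   42,  6, -2   42,  3, -2   38, -1,  4   45, -3, -5   40, -8,  1
165   41, 13, -7   36,  8,  0   35,  5,  1   38,  2, -1   37, -1,  0   37, -4,  0   39, -7, -2
166   34, 12, -3   33,  8, -1   31,  4,  2   34,  1, -1   33, -2,  0   33, -5,  0   33, -8,  0
167   33, 12, -7   29,  8, -1   29,  4, -1   29,  1, -1   28, -2,  0   29, 
[... 459 characters left out ...]
0, -4, -1    9, -8,  1   17, -9,-13
173    4,  7,  0    5,  4,  0    5,  1,  0    5, -2,  0    3, -6,  4    7, -8, -3   15, -9,-15
174    3,  8, -4    5,  5, -6    3,  1, -3    2, -2, -1    4, -5, -4    3, -8, -3   16, -8,-23
175    0,  8, -5    1,  5, -7    7,  3,-16    4,  0,-12    4, -4,-11    2, -8, -8    9, -9,-19
176   10, 12,-29    4,  6,-19    2,  2,-16    1,  0,-14    2, -4,-14    2, -7,-13    9, -8,-26
177    8, 12,-33    4,  7,-26    3,  3,-24    6,  1,-28    5, -2,-27    4, -6,-24    4, -9,-25
178    1, 10,-28    2,  7,-30    5,  5,-34    0,  0,-26    3, -2,-30    0, -6,-24    1,-10,-25
179    0, 11,-31   -4,  6,-25   -1,  3,-29   -3,  0,-25    0, -2,-32   -1, -6,-27   -1,-10,-28
```

View pics/c6.png

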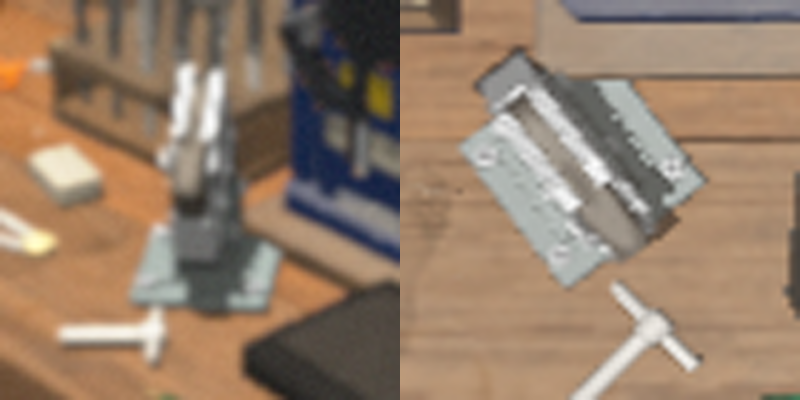

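The top stick lies flush with the lips (scene crop, column ~190, rows 145–205; its front end is at magazine x ≈ 3). The gripper is well clear and touches nothing.

```bash
python3 -c "
from plant import ctrl
print(ctrl.sign_off())"
```

```text
the job is handed in; nothing more can be done
None
```

Both long sticks went into the magazine on top of the first one. The camera depth shows the top stick flush under the lips and home, with its front end about 3 mm in. The two below it couldn't be seen directly. The push force at the back plate peaked at about 11 N, the gripper is clear of everything, and the job was handed in at about 32 s.

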